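Put the nailing kit away on its stand

TASK

Put the nailing kit back on its stand. First draw the nail punch out of the slanted rack and stand it upright, head up and fully home, in the narrow bore on the stand, and let go of it; then hang the nail pail by its handle on the stand's hook and leave it hanging still, the right way up. Do not knock over or shift any of the other things on the bench.

Things in the scene. Friction and masses are not known exactly. Their poses are not given: they have to be found in the camera images.
- punch: nail punch, dark steel round bar 120 mm long, 12 mm diameter, with a 16 mm head over the top 14 mm; origin at the centre of its foot (narrowed to 8 mm), z runs along the bar towards the head. It starts in the rack's bore, leaning with it, 80 mm standing out
- rack: slanted wooden rack: a 56 mm cube tilted 30 degrees on a 110 x 80 x 12 mm base, fixed. Its 15 mm wide, 40 mm deep bore leans 30 degrees from vertical, the upper end towards the rack's own -x. Origin at the table, under the cube's middle
- rack_mouth (a point): centre of the mouth of the rack's slanted bore (axes parallel to the rack's, z up)
- stand: fixed stand: wooden foot 150 x 290 x 18 mm, 14 mm steel post 266 mm tall at own x = +65 mm, at its top a 10 mm thick upturned hook pointing to own -x. Two 56 x 56 x 45 mm wooden blocks, one bore each, stand on the foot at own x = -30, y = +105 and -105 mm; either may be on either side. Origin at the table, under the middle of the foot
- hook_seat (a point): upper surface of the lowest part of the hook, where a handle comes to rest: 250 mm above the table; axes as the stand's
- hook_tip (a point): centre of the hook's rounded upturned tip, 32 mm along own -x from the seat; the metal's top is at 273 mm; axes as the stand's
- block_narrow_mouth (a point): centre of the mouth of the narrow bore, 15 mm diameter (3 mm chamfer), 40 mm deep, 63 mm above the table: the punch's place
- block_wide_mouth (a point): centre of the mouth of the wide bore, 27 mm diameter, 40 mm deep: for another tool, stays empty
- pail: steel nail pail, 74 mm diameter at the bottom, 94 at the rim, 80 tall, with a stiff upright handle of 6 mm rod in its own yz plane, 106 mm wide. The handle's top is level (rod centre 140 mm above the underside, |y| = 22 to 50 mm) with a raised kink in the middle (rod centre 152 mm, |y| under 9 mm) that settles on a hook. Origin: centre of the underside, z up
- bail_top (a point): underside of the rod at the middle of the handle's kink, 149 mm above the pail's underside; axes as the pail's
- hammer: hammer lying flat, 265 mm long; origin under its middle; not part of the job
- glue: glue bottle, 150 mm tall, 56 mm diameter; origin at the centre of its underside; not part of the job
- jar: screw-top jar, 85 mm tall, 68 mm diameter; origin at the centre of its underside; not part of the job
- tin: plain closed steel tin without a handle, 85 mm tall, 72 mm diameter; origin at the centre of its underside; not part of the job
- offcut: wood offcut 50 x 130 x 22 mm; origin at the centre of its underside; not part of the job
- tape: tape measure standing on edge, 62 x 36 x 60 mm; origin at the centre of its underside; not part of the job
- driver: screwdriver lying flat, 190 mm long; origin under its middle; not part of the job

How it is judged (in metres and radians):
On the way, in this order (a step that is already met when the one before it is completed fails the run):
1. the punch stands upright and fully home in the narrow bore, let go (horizontal distance between punch and block_narrow_mouth below 0.005 m and z of punch in the frame of block_narrow_mouth below -0.034 m and angle between punch's own z axis and vertical below 0.15 rad and contact force between the fingers and punch below 0.1 N), for 0.2 s.
2. the pail hangs by its handle on the hook, let go (distance between bail_top and hook_seat below 0.03 m and contact force between pail and stand above 0.5 N and height (world z) of pail above 0.08 m and angle between pail's own z axis and vertical below 0.35 rad and linear speed of pail below 0.04 m/s and contact force between the fingers and pail below 0.1 N), for 0.2 s.
At the end, for the whole second after the job is handed in: Punch in the narrow bore: foot within 5 mm of its axis, 34 mm or more below the mouth, within 0.15 rad of upright, still. Pail carried by the stand: bail_top within 30 mm of hook_seat, underside over 80 mm up, within 0.35 rad of upright, below 0.04 m/s. Both let go (horizontal distance between punch and block_narrow_mouth below 0.005 m and z of punch in the frame of block_narrow_mouth below -0.034 m and angle between punch's own z axis and vertical below 0.15 rad and distance between bail_top and hook_seat below 0.03 m and contact force between pail and stand above 0.5 N and height (world z) of pail above 0.08 m and angle between pail's own z axis and vertical below 0.35 rad and linear speed of pail below 0.04 m/s and linear speed of punch below 0.03 m/s); the robot touches nothing.
It fails at once if a bystander (hammer, glue, jar, tin, offcut, tape, screwdriver) is shifted by more than 30 mm (distance of any of hammer, glue, jar, tin, offcut, tape, driver from where it was at the start of the episode above 0.03 m).
It also fails if it takes over 70 s, if anything falls off the work surface, if the arm or the gripper's body presses on something with over 40 N, if the wrist force passes 120 N, or if a joint passes its speed limit or range.

ROBOT

A 6-joint arm with a two-finger parallel gripper is mounted at the origin on the work surface. World frame = base frame: x ahead of the robot, y to its left, z up, the work surface at z = 0. Lengths are in m, angles in degrees, forces in N, time in s.
With the tool pointing down it reaches from about 0.35 to 0.975 m from the base axis. Payload 4.9 kg.
Tool frame: the origin (TCP) lies at the very end of the fingers, on their centre line; the grasp point (between the pads) lies 19 mm behind it; z points along the fingers, y is the line along which they close (so a half turn about z gives the same grasp; the last joint's range is limited). The gripper opens to 85 mm and grips with 20 to 120 N. Pads are 22 mm wide; open, the fingers measure 114 mm over their backs; the gripper's body (76 mm by 85 mm) begins 54 mm behind the grasp point. The pads swing forward as they close: fully open they stand 13 mm farther back than shut.
Start: joints at [-6.818, 3.019, 92.412, -0, 84.569, -6.818], TCP at [0.625, 0, 0.231] pointing down, gripper open.
Joint ranges: [-172.51, 172.51], [-57.92, 126.97], [3.15, 148.05], [-58.71, 238.71], [5.1, 150.11], [-179.66, 179.66]. Speed limits (degrees/s): [147.25, 147.25, 180, 180, 180, 180].

INTERFACE

Orientations are given as a 3x3 rotation matrix whose columns are the frame's x, y, z axes.
In Python, from workcell import * gives the robot as it stands.
- The arm moves only by the tool send_rows, never from a script. Its argument "series" is a list of rows, each a list of 7 numbers: the turn, a rotation vector about the world's x, y, z in rad, then the shift along the world's x, y, z in m, then the closure, from 0 (fully open) to 1 (shut). A call has 1 to 8 rows; each row is the pose to reach, as a shift and turn from the pose commanded when the call began; what a row does not reach only later rows make up. A row lasts 1/12 s, in which the tool goes at most 41.7 mm and 7.16 degrees, less where a joint would pass 70% of its speed; a pose out of reach is approached as far as the arm can. A call with a gripper value outside its range is refused whole. The fingers move at their own pace and stop on an object; the grip force is fixed at half the most. Time passes only in rows, so rows that repeat a pose let the fingers close. It gives the time, the measured TCP pose, the force, the opening and the grip force at its end, in the units of the state.
- sense(): the state, without advancing time (a new reading comes with each control period).
- grab_frame(name): name is "scene" or "side" or "wrist"; returns the picture (480x640x3 uint8, red, green, blue); there is no depth.
- get_calibration(name): a dict with "intrinsics" (3x3 intrinsics, pixels), "pose" (4x4, takes a point from camera to world coordinates). Camera axes: x right, y up, looking along -z (the intrinsics and any distortion apply to the point x, -y, -z); pixel columns grow to the right and rows downward; lengths in m; the calibration is good to about 2 mm. A picture is of the moment at which its call begins: read the wrist's pose just before it. get_calibration takes no time and is no camera call; for the wrist camera it gives the pose at the moment of the call.
- job_done(): hands the job in; it is judged then, once.
The state is a dict: "time_s": time; "joint_positions": joint angles; "qd": joint speeds; "effort": joint torques, N m; "eef_pos": TCP position; "ee_rot": TCP orientation; "ft_force": force on the tool from outside, world axes, zero at the start; "torque": the same for the moment, N m; "gripper_width": opening from 0.0 (shut) to 1.0 (fully open); "grip_force": force on a finger pad.
Only numpy, scipy, OpenCV 4.12 (cv2) and the standard library are available. Lean on these libraries where they do the work, as an engineer would, in place of code of your own. Each camera call takes 0.05 s, during which the arm holds its last target. There are 200 camera calls.

## Working session

There is one attempt and no reset: what is moved stays moved. The work goes in short steps, Python scripts to look and compute and a tool call to move; the robot and the scene stay as the last step left them, time stands still between calls to the robot, and variables do not carry over. Pictures are saved under pics/ and viewed, at most 10 in all, crops included, and the job is handed in when it is done.

Besides the shell and the picture viewer there is one more tool, called after "Request:" as name(argument=value, ...) on one line, values as JSON. send_rows: Moves the arm, as the interface text tells. Its arguments: {"type":"object","properties":{"series":{"type":"array"}},"required":["series"]}

```bash
mkdir -p pics; ls; python3 - <<'E'
from workcell import *
import cv2,numpy as np
for n in ("scene","side"):
    c=get_calibration(n); print(n,{k:np.round(v,4).tolist() if k in('intrinsics','pose') else v for k,v in c.items()})
    cv2.imwrite(f"pics/{n}0.png",grab_frame(n)[:,:,::-1])
E
```

```text
pics
scene {'intrinsics': [[495.9896, 0.0, 319.6179], [0.0, 495.9896, 239.9588], [0.0, 0.0, 1.0]], 'pose': [[0.8035, -0.4218, 0.4202, 0.9932], [0.5953, 0.5667, -0.5696, -0.5984], [0.0021, 0.7078, 0.7064, 0.9687], [0.0, 0.0, 0.0, 1.0]]}
side {'intrinsics': [[475.1167, 0.0, 319.7247], [0.0, 475.1167, 233.3691], [0.0, 0.0, 1.0]], 'pose': [[0.6752, 0.5154, -0.5278, -0.0691], [-0.7376, 0.4639, -0.4906, -0.5236], [-0.008, 0.7205, 0.6934, 0.9261], [0.0, 0.0, 0.0, 1.0]]}
```

View pics/scene0.png

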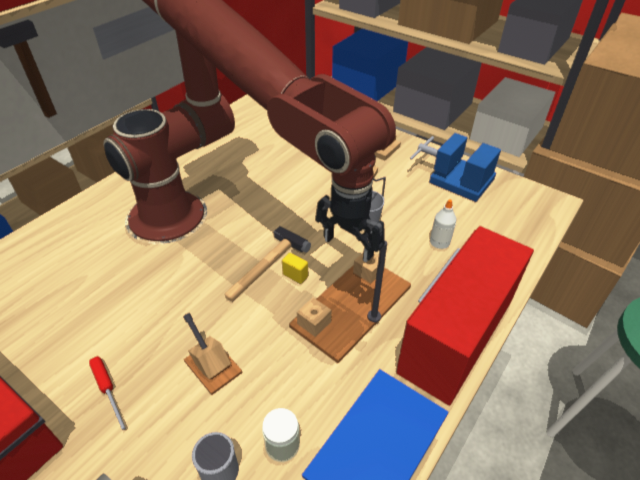

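View pics/side0.png

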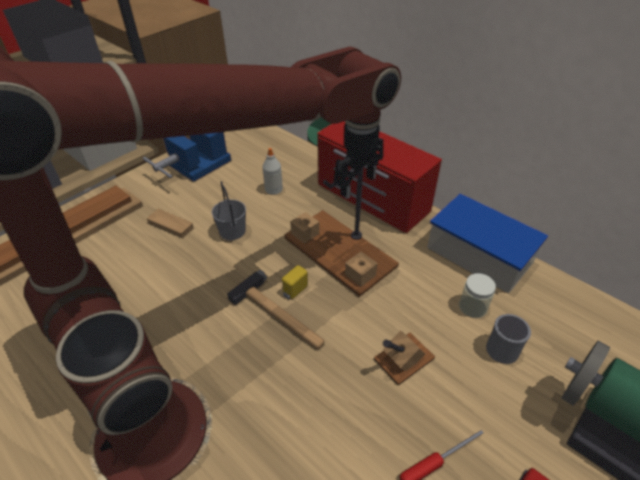

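The scene view shows the rack at (210,360) with the punch head at (187,318), the stand with its post foot at (374,317), and the pail partly hidden at (375,205). The side view shows the pail at (230,215), the blocks at (305,228) and (360,265), and the rack at (403,355). The tin has no handle and is at (508,338).

```bash
cat > h.py <<'E'
from workcell import *
import cv2,numpy as np
from scipy.spatial.transform import Rotation as R
def ray(c,px):
    K,P=np.array(c['intrinsics']),np.array(c['pose'])
    d=np.linalg.solve(K,[px[0],px[1],1.]); d=P[:3,:3]@(d*[1,-1,-1]); return P[:3,3],d/np.linalg.norm(d)
def onz(c,px,z):
    o,d=ray(c,px); return o+d*(z-o[2])/d[2]
def tri(obs):
    A=np.zeros((3,3));b=np.zeros(3);rs=[ray(c,p) for c,p in obs]
    for o,d in rs:
        M=np.eye(3)-np.outer(d,d);A+=M;b+=M@o
    x=np.linalg.solve(A,b); return x,[round(1e3*np.linalg.norm(np.cross(x-o,d)),1) for o,d in rs]
def proj(c,X):
    K,P=np.array(c['intrinsics']),np.array(c['pose']); q=P[:3,:3].T@(np.array(X)-P[:3,3]); q=q*[1,-1,-1]; u=K@q; return u[:2]/u[2]
E
python3 - <<'E'
from h import *
np.set_printoptions(precision=4,suppress=True)
s,d=get_calibration("scene"),get_calibration("side")
print("head",tri([(s,(187,318)),(d,(388,344))]))
print("rackmouthish",tri([(s,(205,344)),(d,(404,350))]))
print("postfoot",tri([(s,(374,317)),(d,(357,236))]))
print("blockA",tri([(s,(314,313)),(d,(361,264))]), "blockB side",onz(d,(305,226),.063))
print("stand corners", [onz(s,p,.018) for p in((410,284),(338,356),(291,323))],[onz(d,p,.018) for p in((356,290),(397,264),(287,237))])
print("pail base side",onz(d,(230,232),0), "handletop",onz(d,(224,185),.15))
print("hammer/tape/tin/glue",[onz(d,p,0.0) for p in((320,342),(245,288),(295,290),(508,350),(273,190))])
w=get_calibration("wrist");st=sense();print(w['intrinsics'],np.array(w['pose']),st['eef_pos'],st['ee_rot'])
E
```

```text
head (array([ 0.4031, -0.2649,  0.1195]), [np.float64(0.1), np.float64(0.1)])
rackmouthish (array([ 0.4473, -0.2741,  0.0649]), [np.float64(6.3), np.float64(6.3)])
postfoot (array([0.683 , 0.0371, 0.0184]), [np.float64(1.1), np.float64(1.1)])
blockA (array([ 0.5801, -0.0586,  0.0568]), [np.float64(0.5), np.float64(0.5)]) blockB side [0.5825 0.1354 0.063 ]
stand corners [array([0.701 , 0.1779, 0.018 ]), array([ 0.6751, -0.0978,  0.018 ]), array([ 0.537 , -0.0909,  0.018 ])] [array([ 0.534 , -0.0823,  0.018 ]), array([ 0.6714, -0.1061,  0.018 ]), array([0.5516, 0.1758, 0.018 ])]
pail base side [0.4703 0.3239 0.    ] handletop [0.4884 0.3379 0.15  ]
hammer/tape/tin/glue [array([ 0.3737, -0.1091,  0.    ]), array([0.3639, 0.1376, 0.    ]), array([0.4436, 0.0397, 0.    ]), array([ 0.6401, -0.4341,  0.    ]), array([0.6821, 0.371 , 0.    ])]
[[330.6596   0.     324.7299]
 [  0.     330.6596 246.2468]
 [  0.       0.       1.    ]] [[ 1.     -0.0008  0.0025  0.6244]
 [-0.0001  0.9442  0.3293  0.0864]
 [-0.0027 -0.3293  0.9442  0.372 ]
 [ 0.      0.      0.      1.    ]] [0.6244 0.0001 0.2302] [[-0.      1.     -0.0019]
 [ 1.      0.      0.0002]
 [ 0.0002 -0.0019 -1.    ]]
```

Request:
send_rows(series=[[0, 0, 0, 0, 0, 0.04, 0], [0, 0, 0, 0, 0, 0.08, 0], [0, 0, 0, -0.02, -0.03, 0.1, 0], [0, 0, 0, -0.05, -0.055, 0.11, 0], [0, 0, 0, -0.08, -0.08, 0.12, 0], [0, 0, 0, -0.11, -0.105, 0.13, 0], [0, 0, 0, -0.135, -0.13, 0.13, 0], [0, 0, 0, -0.16, -0.155, 0.13, 0]])

```text
time_s: 0.77
eef_pos: [0.4636, -0.1558, 0.362]
ee_rot: [[-0.001, 1.0, 0.001], [1.0, 0.001, -0.001], [-0.001, 0.001, -1.0]]
ft_force: [0.6, -1.1, -0.2]
gripper_width: 1.001
grip_force: 0.0
```

```bash
python3 - <<'E'
from h import *
import pickle
c=get_calibration("wrist");f=grab_frame("wrist");pickle.dump((c,f),open("w1.pkl","wb"))
cv2.imwrite("pics/w1.png",f[:,:,::-1]);print(sense()['eef_pos'])
for n in ("scene","side"): pickle.dump((get_calibration(n),grab_frame(n)),open(n+"1.pkl","wb"))
a=pickle.load(open("scene1.pkl","rb"))[1][150:430,150:430];b=pickle.load(open("side1.pkl","rb"))[1][130:410,200:480]
cv2.imwrite("pics/c1.png",cv2.resize(np.hstack([a,b]),(800,400),interpolation=cv2.INTER_CUBIC)[:,:,::-1])
E
```

```text
[ 0.46058159 -0.15945578  0.36179913]
```

View pics/w1.png

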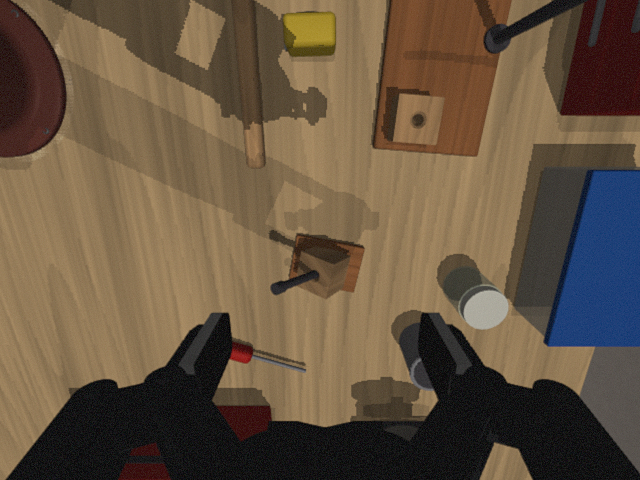

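View pics/c1.png

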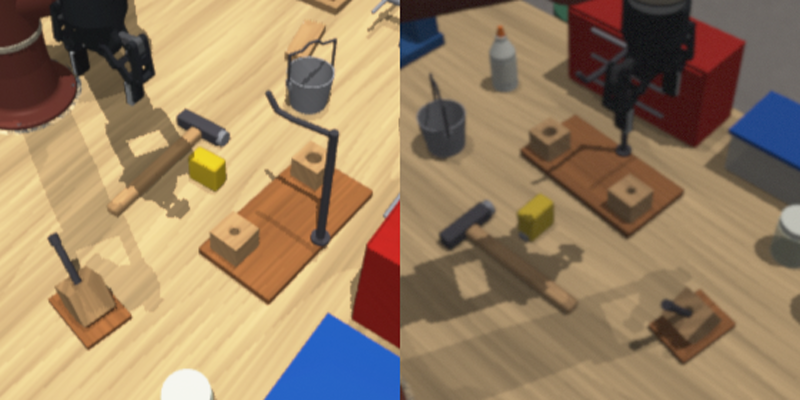

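The wrist view shows the punch head at (278,288) and the bar entering the rack at about (320,274). It also shows the narrow-bore block at (418,120), which has a small bore. In the scene crop the other bore, on the left-hand (+y) block, looks clearly wider.

```bash
cat >> h.py <<'E'
import pickle
def darkblob(f,seed,r,thr):
    x0,y0=seed; g=f.max(2).astype(int); m=np.zeros(g.shape,np.uint8)
    m[y0-r:y0+r,x0-r:x0+r]=(g[y0-r:y0+r,x0-r:x0+r]<thr)
    n,l,st,ce=cv2.connectedComponentsWithStats(m)
    k=min(range(1,n),key=lambda i:np.min(np.sum((np.argwhere(l==i)[:,::-1]-seed)**2,1)) if st[i,4]>8 else 1e9)
    return np.argwhere(l==k)[:,::-1].astype(float)
def axis(pts):
    c=pts.mean(0);v=np.linalg.svd(pts-c,full_matrices=False)[2][0];t=(pts-c)@v
    return c+v*t.min(),c+v*t.max()
E
python3 - <<'E'
from h import *
np.set_printoptions(precision=4,suppress=True)
D=[pickle.load(open(f,"rb")) for f in("w1.pkl","scene1.pkl","side1.pkl")]
N=[]
for (c,f),seed,r in zip(D,[(290,284),(193,325),(393,346)],[40,40,25]):
    for thr in (60,75,90):
        p=darkblob(f,seed,r,thr);a,b=axis(p);print(thr,len(p),a.round(1),b.round(1))
E
```

```text
60 427 [317.8 272.4] [271.2 289.6]
75 1060 [275.1 295. ] [326.3 241.5]
90 1162 [275. 295.] [326.4 241.5]
60 16 [198.4 332.8] [205.3 345.9]
75 174 [186.4 314.8] [204.6 347.2]
90 206 [186.3 314.8] [204.7 347.2]
60 97 [383.9 342.3] [402.5 350.2]
75 381 [393.2 341.7] [386.8 369.3]
90 620 [367.1 360.1] [417.3 355.7]
```

```bash
python3 - <<'E'
from h import *
np.set_printoptions(precision=4,suppress=True)
D=[pickle.load(open(f,"rb")) for f in("w1.pkl","scene1.pkl","side1.pkl")]
L=[];
for (c,f),seed,r,thr in zip(D,[(290,284),(193,325),(393,346)],[40,40,25],[60,85,60]):
    a,b=axis(darkblob(f,seed,r,thr))
    if thr==60: a,b=(b,a) if a[0]>b[0] else (a,b)
    L.append((c,a,b))
def plane(c,a,b):
    o,d1=ray(c,a);_,d2=ray(c,b);n=np.cross(d1,d2);return o,n/np.linalg.norm(n)
for I in([0,1],[1,2],[0,1,2]):
    P=[plane(*L[i]) for i in I]
    Nn=np.array([n for o,n in P]);v=np.linalg.svd(Nn)[2][2] ; v*=np.sign(v[2])
    x0=np.linalg.lstsq(Nn,np.array([o@n for o,n in P]),rcond=None)[0]
    print(I,"axis",v,"tilt",np.degrees(np.arccos(v[2])),"yaw",np.degrees(np.arctan2(v[1],v[0])), "at z.1",x0+v*(.1-x0[2])/v[2])
    for i in range(3):
        c,a,b=L[i]
        for p in(a,b):
            o,d=ray(c,p);n=np.cross(d,np.cross(v,d));t=(o-x0)@n/(v@n);print("  end",i,x0+t*v)
E
```

```text
[0, 1] axis [-0.5878  0.111   0.8013] tilt 36.742881975367666 yaw 169.304701450761 at z.1 [ 0.413 -0.264  0.1  ]
  end 0 [ 0.3952 -0.2606  0.1243]
  end 0 [ 0.4529 -0.2715  0.0456]
  end 1 [ 0.3972 -0.261   0.1215]
  end 1 [ 0.4458 -0.2702  0.0552]
  end 2 [ 0.3932 -0.2603  0.127 ]
  end 2 [ 0.4564 -0.2722  0.0409]
[1, 2] axis [-0.5723  0.1036  0.8134] tilt 35.56604598765212 yaw 169.7404260348874 at z.1 [ 0.4161 -0.2651  0.1   ]
  end 0 [ 0.3966 -0.2616  0.1277]
  end 0 [ 0.4533 -0.2719  0.0471]
  end 1 [ 0.3991 -0.2621  0.1241]
  end 1 [ 0.4466 -0.2707  0.0566]
  end 2 [ 0.3929 -0.261   0.1329]
  end 2 [ 0.4562 -0.2724  0.043 ]
[0, 1, 2] axis [-0.5774  0.1124  0.8087] tilt 36.03022427627772 yaw 168.98024545088023 at z.1 [ 0.415  -0.2639  0.1   ]
  end 0 [ 0.3959 -0.2602  0.1268]
  end 0 [ 0.4531 -0.2714  0.0467]
  end 1 [ 0.3986 -0.2607  0.123 ]
  end 1 [ 0.4464 -0.2701  0.056 ]
  end 2 [ 0.3944 -0.2599  0.1289]
  end 2 [ 0.4568 -0.2721  0.0415]
```

Request:
send_rows(series=[[-0.015, -0.08, 0, -0.01, -0.013, -0.02, 0], [-0.03, -0.155, 0, -0.02, -0.026, -0.045, 0], [-0.045, -0.23, 0, -0.035, -0.04, -0.07, 0], [-0.06, -0.31, 0, -0.05, -0.055, -0.1, 0], [-0.075, -0.385, 0, -0.065, -0.07, -0.13, 0], [-0.09, -0.46, 0, -0.08, -0.085, -0.16, 0], [-0.1, -0.54, 0, -0.09, -0.095, -0.18, 0], [-0.115, -0.607, 0, -0.095, -0.101, -0.197, 0]])

```text
time_s: 1.58
eef_pos: [0.3691, -0.2555, 0.1614]
ee_rot: [[0.035, 0.82, 0.571], [0.994, 0.033, -0.107], [-0.107, 0.571, -0.814]]
ft_force: [-0.1, -0.6, 0.4]
gripper_width: 0.996
grip_force: 0.0
```

Request:
send_rows(series=[[0, 0, 0, 0, 0, 0, 0], [0, 0, 0, 0, 0, 0, 0], [0, 0, 0, 0, 0, 0, 0]])

```text
time_s: 1.83
eef_pos: [0.3711, -0.2562, 0.1664]
ee_rot: [[0.033, 0.821, 0.57], [0.993, 0.035, -0.108], [-0.109, 0.57, -0.815]]
ft_force: [0.2, -0.7, 0.8]
gripper_width: 0.993
grip_force: 0.0
```

```bash
python3 - <<'E'
from h import *
c=get_calibration("wrist");f=grab_frame("wrist");pickle.dump((c,f),open("w2.pkl","wb"))
for n in ("scene","side"): pickle.dump((get_calibration(n),grab_frame(n)),open(n+"2.pkl","wb"))
b=cv2.resize(pickle.load(open("side2.pkl","rb"))[1][250:450,300:500],(480,480))
cv2.imwrite("pics/w2.png",cv2.resize(np.hstack([f,b]),(800,343))[:,:,::-1]);s=sense();print(s['eef_pos'],np.round(s['ee_rot'],3))
E
```

```text
[ 0.3715684  -0.2563531   0.16730707] [[ 0.031  0.821  0.571]
 [ 0.993  0.038 -0.109]
 [-0.111  0.57  -0.814]]
```

View pics/w2.png

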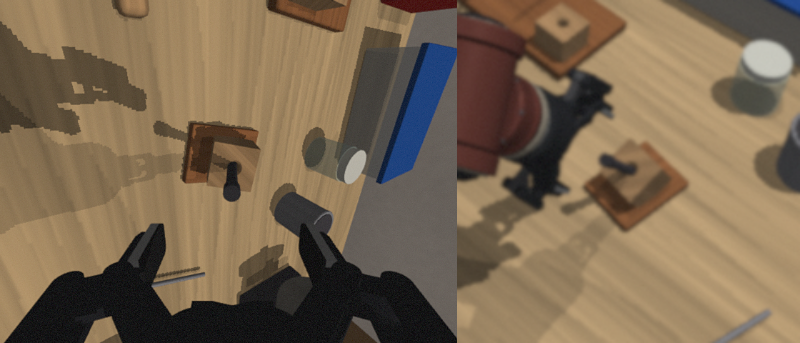

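In the wrist picture the punch runs from the head at about (325,272) to its entry into the rack at (323,231), centred between the fingers. I'll refine the axis with this second wrist view.

```bash
python3 - <<'E'
from h import *
np.set_printoptions(precision=4,suppress=True)
D=[pickle.load(open(f,"rb")) for f in("w1.pkl","scene1.pkl","w2.pkl")]
L=[]
for (c,f),seed,r,thr in zip(D,[(290,284),(193,325),(325,255)],[40,40,32],[60,85,55]):
    p=darkblob(f,seed,r,thr);a,b=axis(p);L.append((c,a,b));print(len(p),a,b)
def plane(c,a,b):
    o,d1=ray(c,a);_,d2=ray(c,b);n=np.cross(d1,d2);return o,n/np.linalg.norm(n)
s=sense();T=np.array(s['eef_pos']);Rt=np.array(s['ee_rot'])
for I in([0,2],[1,2],[0,1,2]):
    P=[plane(*L[i]) for i in I]
    Nn=np.array([n for o,n in P]);v=np.linalg.svd(Nn)[2][2];v*=np.sign(v[2])
    x0=np.linalg.lstsq(Nn,np.array([o@n for o,n in P]),rcond=None)[0];x0=x0+v*(.1-x0[2])/v[2]
    print(I,v,np.degrees(np.arccos(v[2])),np.degrees(np.arctan2(v[1],v[0])),x0,"tool-frame:",Rt.T@(x0-T),Rt.T@v)
    for i in range(3):
        c,a,b=L[i]
        for p in(a,b):
            o,d=ray(c,p);n=np.cross(d,np.cross(v,d));t=(o-x0)@n/(v@n);print("  end",i,x0+t*v)
E
```

```text
427 [317.7833 272.4116] [271.2085 289.566 ]
198 [186.3043 314.8284] [204.5774 347.2383]
921 [325.0179 225.9314] [323.7503 281.0403]
[0, 2] [-0.5743  0.1201  0.8098] 35.92535433999017 168.189039196888 [ 0.4162 -0.2627  0.1   ] tool-frame: [ 0.0025 -0.002   0.0809] [ 0.0117 -0.005  -0.9999]
  end 0 [ 0.453  -0.2704  0.0481]
  end 0 [ 0.3959 -0.2585  0.1286]
  end 1 [ 0.3995 -0.2592  0.1236]
  end 1 [ 0.447  -0.2692  0.0565]
  end 2 [ 0.4617 -0.2722  0.0358]
  end 2 [ 0.39   -0.2572  0.137 ]
[1, 2] [-0.5751  0.1049  0.8113] 35.77535499071952 169.66107505902914 [ 0.4163 -0.2652  0.1   ] tool-frame: [ 0.     -0.002   0.0812] [-0.0036 -0.0054 -1.    ]
  end 0 [ 0.4534 -0.272   0.0475]
  end 0 [ 0.3966 -0.2616  0.1278]
  end 1 [ 0.3991 -0.2621  0.1242]
  end 1 [ 0.4468 -0.2708  0.0569]
  end 2 [ 0.4643 -0.274   0.0323]
  end 2 [ 0.3937 -0.2611  0.1319]
[0, 1, 2] [-0.5783  0.1118  0.8081] 36.0850227779923 169.05964944991885 [ 0.4154 -0.264   0.1   ] tool-frame: [ 0.0012 -0.0027  0.0806] [ 0.0035 -0.0096 -0.9999]
  end 0 [ 0.4531 -0.2713  0.0472]
  end 0 [ 0.396  -0.2603  0.1271]
  end 1 [ 0.3987 -0.2608  0.1233]
  end 1 [ 0.4466 -0.2701  0.0563]
  end 2 [ 0.4629 -0.2732  0.0336]
  end 2 [ 0.3913 -0.2594  0.1336]
```

Request:
send_rows(series=[[0, 0, 0, 0.01, -0.002, -0.017, 0], [0, 0, 0, 0.026, -0.005, -0.04, 0], [0, 0, 0, 0.041, -0.008, -0.062, 0], [0, 0, 0, 0.0555, -0.011, -0.0825, 0], [0, 0, 0, 0.0555, -0.011, -0.0825, 0.3], [0, 0, 0, 0.0555, -0.011, -0.0825, 0.6], [0, 0, 0, 0.0555, -0.011, -0.0825, 1], [0, 0, 0, 0.0555, -0.011, -0.0825, 1]])

```text
time_s: 2.65
eef_pos: [0.4264, -0.268, 0.0845]
ee_rot: [[0.034, 0.82, 0.571], [0.993, 0.036, -0.11], [-0.111, 0.571, -0.813]]
ft_force: [0.7, 0.3, -0.2]
gripper_width: 0.456
grip_force: 0.0
```

Request:
send_rows(series=[[0, 0, 0, 0, 0, 0, 1], [0, 0, 0, 0, 0, 0, 1], [0, 0, 0, 0, 0, 0, 1], [0, 0, 0, 0, 0, 0, 1]])

```text
time_s: 2.98
eef_pos: [0.4265, -0.2683, 0.0846]
ee_rot: [[0.035, 0.819, 0.572], [0.993, 0.035, -0.111], [-0.111, 0.572, -0.813]]
ft_force: [-1.1, 1.4, 6.1]
gripper_width: 0.142
grip_force: 58.2
```

Request:
send_rows(series=[[0, 0, 0, -0.006, 0.001, 0.008, 1], [0, 0, 0, -0.011, 0.002, 0.016, 1], [0, 0, 0, -0.017, 0.003, 0.024, 1], [0, 0, 0, -0.023, 0.0045, 0.0325, 1], [0, 0, 0, -0.0285, 0.0055, 0.041, 1], [0, 0, 0, -0.034, 0.0065, 0.049, 1], [0, 0, 0, -0.04, 0.008, 0.07, 1], [0, 0, 0, -0.04, 0.01, 0.1, 1]])

```text
time_s: 3.65
eef_pos: [0.3832, -0.2554, 0.1783]
ee_rot: [[0.034, 0.824, 0.565], [0.994, 0.03, -0.104], [-0.103, 0.565, -0.819]]
ft_force: [0.3, -0.7, -1.2]
gripper_width: 0.14
grip_force: 58.2
```

Request:
send_rows(series=[[0.015, 0.08, 0, 0.02, 0.01, 0.02, 1], [0.03, 0.155, 0, 0.045, 0.03, 0.035, 1], [0.045, 0.23, 0, 0.07, 0.05, 0.05, 1], [0.06, 0.31, 0, 0.1, 0.075, 0.06, 1], [0.075, 0.385, 0, 0.13, 0.1, 0.07, 1], [0.09, 0.46, 0, 0.155, 0.125, 0.07, 1], [0.1, 0.54, 0, 0.18, 0.145, 0.07, 1], [0.115, 0.607, 0, 0.194, 0.157, 0.07, 1]])

```text
time_s: 4.32
eef_pos: [0.5814, -0.0974, 0.252]
ee_rot: [[-0.003, 1.0, -0.003], [1.0, 0.003, 0.0], [0.0, -0.003, -1.0]]
ft_force: [-0.1, -0.1, -1.0]
gripper_width: 0.141
grip_force: 58.5
```

Request:
send_rows(series=[[0, 0, 0, 0, 0, 0, 1], [0, 0, 0, 0, 0, 0, 1], [0, 0, 0, 0, 0, 0, 1], [0, 0, 0, 0, 0, 0, 1], [0, 0, 0, 0, 0, 0, 1]])

```text
time_s: 4.73
eef_pos: [0.5784, -0.1008, 0.2524]
ee_rot: [[0.002, 1.0, 0.001], [1.0, -0.002, -0.001], [-0.001, 0.001, -1.0]]
ft_force: [0.1, 0.8, -0.3]
gripper_width: 0.146
grip_force: 58.7
```

```bash
python3 - <<'E'
from h import *
s=sense();c=get_calibration("wrist");f=grab_frame("wrist");pickle.dump((c,f,s),open("w3.pkl","wb"))
for n in ("scene","side"): pickle.dump((get_calibration(n),grab_frame(n)),open(n+"3.pkl","wb"))
cv2.imwrite("pics/w3.png",f[:,:,::-1]);print(s['eef_pos'],np.round(s['ee_rot'],4))
E
```

```text
[ 0.57840734 -0.10081687  0.25237531] [[ 1.6e-03  1.0e+00  1.1e-03]
 [ 1.0e+00 -1.6e-03 -5.0e-04]
 [-5.0e-04  1.1e-03 -1.0e+00]]
```

View pics/w3.png

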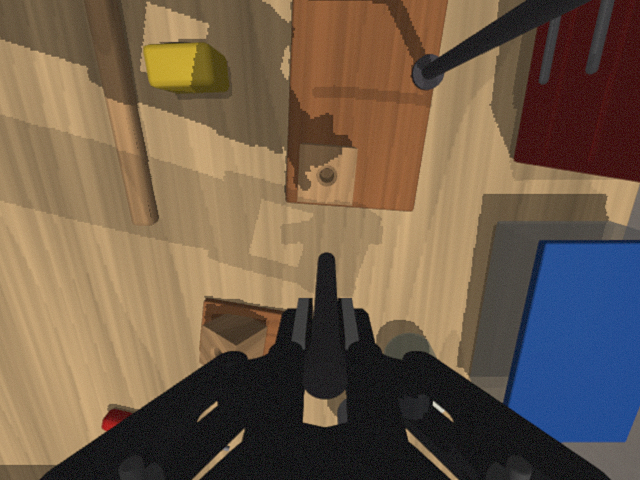

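The wrist view shows the narrow bore at (327,176). The held punch hangs straight with its foot at about (326,256), and the post foot is at (428,72). Next I'll locate the bore and the punch foot in two or more views.

```bash
python3 - <<'E'
from h import *
np.set_printoptions(precision=4,suppress=True)
obs=[]
for fn,seed,r in(("w1.pkl",(418,120),14),("w3.pkl",(327,176),14),("scene3.pkl",(314,312),9),("side3.pkl",(361,263),9)):
    c,f=pickle.load(open(fn,"rb"))[:2];x,y=seed
    g=f[y-r:y+r+1,x-r:x+r+1].max(2).astype(float);med=np.percentile(g,75)
    m=(g<.8*med).astype(np.uint8);n,l,st,ce=cv2.connectedComponentsWithStats(m)
    k=min([i for i in range(1,n) if st[i,4]>5],key=lambda i:np.hypot(*(ce[i]-r)))
    p=ce[k]+[x-r,y-r];print(fn,med,st[k],p,onz(c,p,.063));obs.append((c,p))
print("all",tri(obs));print("wrists",tri(obs[:2]));print("fixed",tri(obs[2:]))
# foot
c,f,s=pickle.load(open("w3.pkl","rb"));g=f.max(2)
for y in range(250,300,6):
    xs=[x for x in range(300,352) if g[y,x]<60];print(y,(xs[0],xs[-1]) if xs else None,end=' ')
T=np.array(s['eef_pos']);Rt=np.array(s['ee_rot'])
for L in(.055,.06,.066,.07):print(L,proj(c,T+Rt[:,2]*L))
for n in("scene3.pkl","side3.pkl"):
    c,f=pickle.load(open(n,"rb"));u=proj(c,T+Rt[:,2]*.066);print(n,u)
    x,y=u.astype(int);cv2.imwrite("pics/%s.png"%n[:5],cv2.resize(f[y-50:y+50,x-50:x+50],(400,400),interpolation=2)[:,:,::-1])
cv2.imwrite("pics/f3.png",np.hstack([cv2.imread("pics/scene.png"),cv2.imread("pics/side3.png")]))
E
```

```text
w1.pkl 151.0 [  7   6  16  17 194] [418.5052 119.9536] [ 0.5801 -0.0569  0.063 ]
w3.pkl 181.0 [  6   4  18  20 277] [327.5668 175.8159] [ 0.5809 -0.0565  0.063 ]
scene3.pkl 230.0 [ 6  7  7  5 28] [313.75   311.6786] [ 0.5803 -0.0601  0.063 ]
side3.pkl 150.0 [ 7  7  6  5 26] [361.5 263. ] [ 0.5791 -0.0602  0.063 ]
all (array([ 0.5805, -0.0578,  0.0604]), [np.float64(1.0), np.float64(1.0), np.float64(1.6), np.float64(1.1)])
wrists (array([ 0.5809, -0.0568,  0.0602]), [np.float64(0.1), np.float64(0.1)])
fixed (array([ 0.5799, -0.0596,  0.062 ]), [np.float64(0.0), np.float64(0.0)])
250 None 256 (320, 333) 262 (318, 334) 268 (318, 334) 274 (317, 335) 280 (317, 335) 286 (316, 335) 292 (316, 336) 298 (309, 340) 0.055 [325.4736 271.9198]
0.06 [325.4637 268.8788]
0.066 [325.4522 265.3982]
0.07 [325.4449 263.1738]
scene3.pkl [300.6223 287.5328]
side3.pkl [378.4675 234.7726]
```

View pics/f3.png

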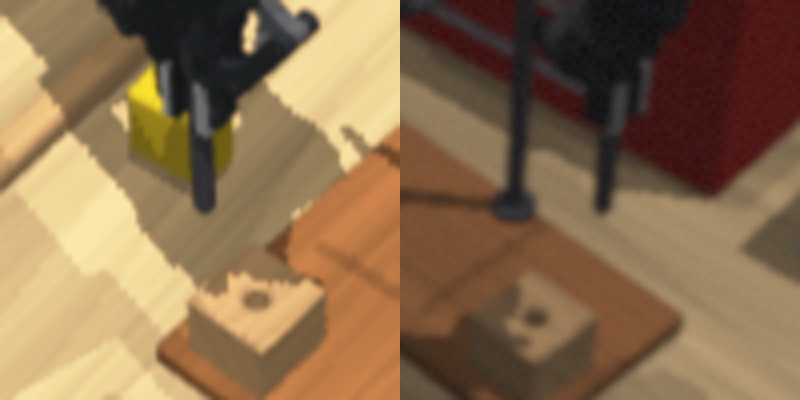

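The crops show the foot tip at scene pixel (300.8,289.5) and side pixel (378.5,236.5), with the bore below it.

```bash
python3 - <<'E'
from h import *
np.set_printoptions(precision=4,suppress=True)
c1=get_calibration("scene");c2=get_calibration("side");cw,f,s=pickle.load(open("w3.pkl","rb"))
F=tri([(c1,(300.75,288.7)),(c2,(378.5,235.7))]);print("foot fixed",F,np.array(F[0])-s['eef_pos'])
print("wrist foot",onz(cw,(326.5,258.5),F[0][2]),"reproj",proj(cw,F[0]))
print(tri([(c1,(300.75,288.7)),(c2,(378.5,235.7)),(cw,(326.5,258.5))]))
E
```

```text
foot fixed (array([ 0.5789, -0.101 ,  0.1832]), [np.float64(0.1), np.float64(0.1)]) [ 0.0005 -0.0002 -0.0692]
wrist foot [ 0.5792 -0.0971  0.1832] reproj [326.0312 263.8293]
(array([ 0.5791, -0.0994,  0.1814]), [np.float64(1.3), np.float64(1.3), np.float64(1.5)])
```

Request:
send_rows(series=[[0, 0, 0, 0.001, 0.015, -0.01, 1], [0, 0, 0, 0.0013, 0.034, -0.03, 1], [0, 0, 0, 0.0013, 0.041, -0.06, 1], [0, 0, 0, 0.0013, 0.041, -0.085, 1], [0, 0, 0, 0.0013, 0.041, -0.1, 1], [0, 0, 0, 0.0013, 0.041, -0.107, 1], [0, 0, 0, 0.0013, 0.041, -0.107, 1], [0, 0, 0, 0.0013, 0.041, -0.107, 1]])

```text
time_s: 5.55
eef_pos: [0.581, -0.0594, 0.1456]
ee_rot: [[0.001, 1.0, 0.001], [1.0, -0.001, -0.0], [-0.0, 0.001, -1.0]]
ft_force: [0.0, 1.2, -0.7]
gripper_width: 0.142
grip_force: 58.7
```

Request:
send_rows(series=[[0, 0, 0, 0, 0, -0.004, 1], [0, 0, 0, 0, 0, -0.008, 1], [0, 0, 0, 0, 0, -0.012, 1], [0, 0, 0, 0, 0, -0.016, 1], [0, 0, 0, 0, 0, -0.02, 1], [0, 0, 0, 0, 0, -0.024, 1], [0, 0, 0, 0, 0, -0.028, 1]])

```text
time_s: 6.13
eef_pos: [0.5807, -0.059, 0.1163]
ee_rot: [[-0.0, 1.0, -0.0], [1.0, 0.0, 0.0], [0.0, -0.0, -1.0]]
ft_force: [-0.9, 0.8, -0.7]
gripper_width: 0.139
grip_force: 58.6
```

Request:
send_rows(series=[[0, 0, 0, 0, 0, -0.005, 1], [0, 0, 0, 0, 0, -0.01, 1], [0, 0, 0, 0, 0, -0.014, 1], [0, 0, 0, 0, 0, -0.018, 1], [0, 0, 0, 0, 0, -0.021, 1], [0, 0, 0, 0, 0, -0.023, 1], [0, 0, 0, 0, 0, -0.023, 1]])

```text
time_s: 6.72
eef_pos: [0.5815, -0.0592, 0.0947]
ee_rot: [[-0.0, 1.0, 0.001], [1.0, 0.0, -0.0], [-0.0, 0.001, -1.0]]
ft_force: [-0.5, 0.4, 1.6]
gripper_width: 0.14
grip_force: 58.7
```

Request:
send_rows(series=[[0, 0, 0, 0, 0, -0.001, 1], [0, 0, 0, 0, 0, -0.002, 1], [0, 0, 0, 0, 0, -0.002, 0.6], [0, 0, 0, 0, 0, -0.002, 0.3], [0, 0, 0, 0, 0, -0.002, 0], [0, 0, 0, 0, 0, -0.002, 0], [0, 0, 0, 0, 0, -0.002, 0], [0, 0, 0, 0, 0, -0.002, 0]])

```text
time_s: 7.38
eef_pos: [0.5805, -0.059, 0.0914]
ee_rot: [[0.0, 1.0, -0.001], [1.0, -0.0, 0.0], [0.0, -0.001, -1.0]]
ft_force: [1.2, 0.6, -0.2]
gripper_width: 0.964
grip_force: 0.0
```

Request:
send_rows(series=[[0, 0, 0, 0, 0, 0.01, 0], [0, 0, 0, 0, 0, 0.04, 0], [0, 0, 0, 0, 0, 0.08, 0], [0, 0, 0, 0, 0, 0.12, 0], [0, 0, 0, -0.01, 0, 0.16, 0], [0, 0, 0, -0.03, 0, 0.2, 0], [0, 0, 0, -0.06, 0.01, 0.23, 0], [0, 0, 0, -0.09, 0.03, 0.25, 0]])

```text
time_s: 8.05
eef_pos: [0.4936, -0.0319, 0.3445]
ee_rot: [[0.002, 1.0, 0.005], [1.0, -0.002, -0.002], [-0.002, 0.005, -1.0]]
ft_force: [1.2, 0.9, 0.4]
gripper_width: 1.001
grip_force: 0.0
```

```bash
python3 - <<'E'
from h import *
pickle.dump((get_calibration("wrist"),grab_frame("wrist"),sense()),open("w4.pkl","wb"))
E
```

Request:
send_rows(series=[[0, 0, 0, 0, 0.04, 0.01, 0], [0, 0, 0, -0.005, 0.08, 0.02, 0], [0, 0, 0, -0.01, 0.12, 0.02, 0], [0, 0, 0, -0.015, 0.16, 0.02, 0], [0, 0, 0, -0.02, 0.2, 0.02, 0], [0, 0, 0, -0.025, 0.24, 0.02, 0], [0, 0, 0, -0.03, 0.28, 0.02, 0], [0, 0, 0, -0.03, 0.31, 0.02, 0]])

```text
time_s: 8.77
eef_pos: [0.4623, 0.282, 0.3607]
ee_rot: [[-0.002, 1.0, 0.001], [1.0, 0.002, 0.001], [0.001, 0.001, -1.0]]
ft_force: [-0.0, 0.6, 1.2]
gripper_width: 0.999
grip_force: 0.0
```

Request:
send_rows(series=[[0, 0, 0, 0, 0, 0, 0], [0, 0, 0, 0, 0, 0, 0], [0, 0, 0, 0, 0, 0, 0], [0, 0, 0, 0, 0, 0, 0]])

```text
time_s: 9.1
eef_pos: [0.4639, 0.2782, 0.3601]
ee_rot: [[0.001, 1.0, 0.0], [1.0, -0.001, -0.0], [-0.0, 0.0, -1.0]]
ft_force: [0.2, -0.5, 0.8]
gripper_width: 1.001
grip_force: 0.0
```

```bash
python3 - <<'E'
from h import *
s=sense();pickle.dump((get_calibration("wrist"),grab_frame("wrist"),s),open("w5.pkl","wb"));print(s['eef_pos'],s['time_s'])
for n in ("scene","side"): pickle.dump((get_calibration(n),grab_frame(n)),open(n+"5.pkl","wb"))
w4=pickle.load(open("w4.pkl","rb"))[1];w5=pickle.load(open("w5.pkl","rb"))[1]
a=pickle.load(open("scene5.pkl","rb"))[1][140:380,260:500];b=pickle.load(open("side5.pkl","rb"))[1][120:360,170:410]
o=np.vstack([np.hstack([cv2.resize(x,(400,300)) for x in(w4,w5)]),np.hstack([cv2.resize(x,(400,300),interpolation=2) for x in(a[:180],b[:180])])])
print(o.shape);cv2.imwrite("pics/q5.png",o[:,:,::-1])
E
```

```text
[0.463927   0.27815164 0.36008749] 9.1
(600, 800, 3)
```

View pics/q5.png

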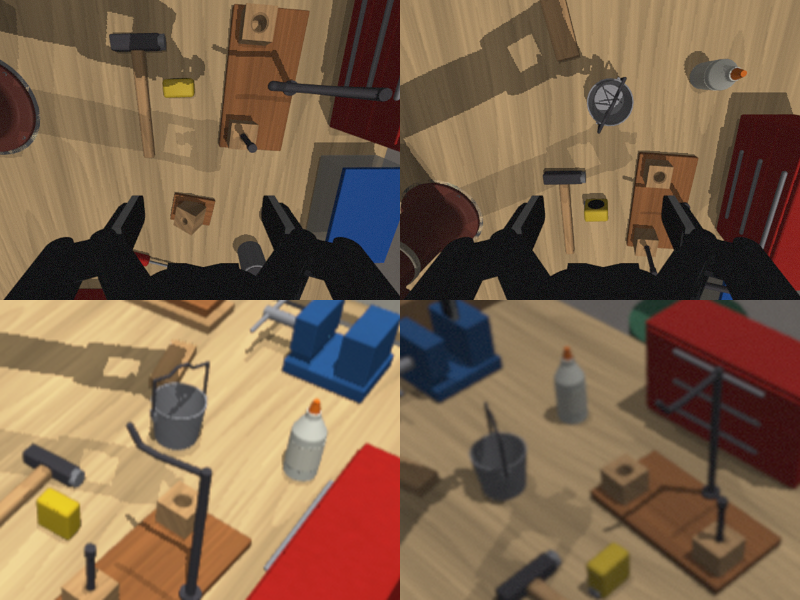

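The bottom-left and bottom-right views show the punch standing upright in the narrow bore. The wrist views show the pail handle running from about (363,125) to (317,210) in w5, and the hook running from about (435,138) to (615,150) in w4. I'll enlarge the handle and hook for pixel picking.

```bash
python3 - <<'E'
from h import *
def crop(n,x,y,w=100,h=75):
    f=pickle.load(open(n,"rb"))[1][y:y+h,x:x+w];o=cv2.resize(f,(400,300),interpolation=cv2.INTER_CUBIC);return np.clip(o*1.4,0,255).astype(np.uint8)
a=crop("w5.pkl",290,125);b=crop("scene5.pkl",325,160);c=crop("w4.pkl",420,100,200,150);d=crop("scene5.pkl",320,210)
cv2.imwrite("pics/q6.png",np.vstack([np.hstack([a,b]),np.hstack([c,d])])[:,:,::-1])
E
```

View pics/q6.png

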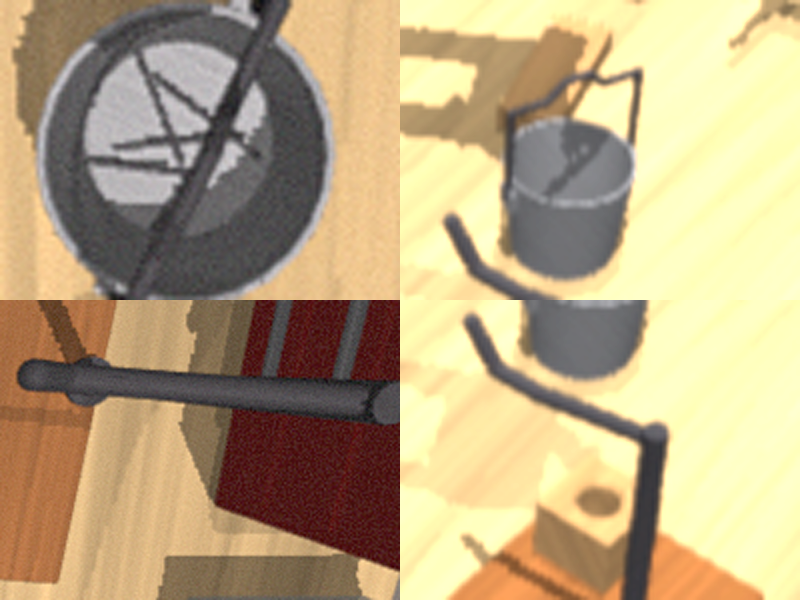

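The crops give these pixels:
- **Handle, scene view:** corners at (352.8,188) and (384.5,178.8), kink at (371.3,179.5).
- **Handle, w5:** its line passes through (322.5,197.5) and (357.5,130).
- **Hook, scene view:** tip at (338,215.5), bend at (345,226.5), post top at (383,244).
- **Hook, w4:** tip at (436,138), post top at (612,151).

```bash
python3 - <<'E'
from h import *
np.set_printoptions(precision=4,suppress=True)
s5=get_calibration("scene");sd=get_calibration("side");w4=pickle.load(open("w4.pkl","rb"))[0];w5=pickle.load(open("w5.pkl","rb"))[0]
o,a=ray(w5,(322.5,197.5));_,b=ray(w5,(357.5,130));n=np.cross(a,b)
H=[]
for k,p in(("c1",(352.75,188)),("c2",(384.5,178.75)),("kink",(371.25,179.5))):
    q,d=ray(s5,p);X=q+d*((o-q)@n)/(d@n);H.append(X);print(k,X)
v=H[1]-H[0];print("handle len",np.linalg.norm(v),"heading",np.degrees(np.arctan2(v[1],v[0])),"mid",(H[0]+H[1])/2)
print("rim centre",onz(w5,(336.5,163),.08))
print("tip",tri([(w4,(436,138)),(s5,(338,216))]))
print("post",tri([(w4,(611,151)),(s5,(383,244))]))
# bend: plane of w4 hook line & scene ray
o,a=ray(w4,(436,138));_,b=ray(w4,(611,151));n=np.cross(a,b);q,d=ray(s5,(345,226.5));print("bend",q+d*((o-q)@n)/(d@n))
# side: tip (659,407)
print("tip side", tri([(sd,(170+(658-400)/1.667,120+(407-300)/1.667)),(s5,(338,216))]),"post side",tri([(sd,(170+(718-400)/1.667,120+(372-300)/1.667)),(s5,(383,244))]))
E
```

```text
c1 [0.4535 0.2804 0.1381]
c2 [0.499  0.3675 0.1357]
kink [0.4788 0.3306 0.1468]
handle len 0.09825799174396233 heading 62.46527015470826 mid [0.4763 0.3239 0.1369]
rim centre [0.4781 0.3267 0.08  ]
tip (array([0.5639, 0.0495, 0.2658]), [np.float64(0.5), np.float64(0.5)])
post (array([0.6813, 0.0405, 0.2607]), [np.float64(1.2), np.float64(1.2)])
bend [0.5827 0.0486 0.2465]
tip side (array([0.5628, 0.0483, 0.263 ]), [np.float64(2.4), np.float64(2.4)]) post side (array([0.6811, 0.0381, 0.2609]), [np.float64(0.7), np.float64(0.7)])
```

Request:
send_rows(series=[[0, 0, -0.08, 0.005, 0.015, -0.02, 0], [0, 0, -0.16, 0.012, 0.03, -0.05, 0], [0, 0, -0.24, 0.02, 0.045, -0.08, 0], [0, 0, -0.32, 0.026, 0.06, -0.11, 0], [0, 0, -0.4, 0.03, 0.07, -0.14, 0], [0, 0, -0.48, 0.03, 0.072, -0.16, 0], [0, 0, -0.48, 0.03, 0.072, -0.16, 0], [0, 0, -0.48, 0.03, 0.072, -0.16, 0]])

```text
time_s: 9.92
eef_pos: [0.4933, 0.3502, 0.1986]
ee_rot: [[0.461, 0.888, -0.003], [0.888, -0.461, -0.002], [-0.003, -0.002, -1.0]]
ft_force: [0.0, -0.1, 1.1]
gripper_width: 0.998
grip_force: 0.0
```

```bash
python3 - <<'E'
from h import *
np.set_printoptions(precision=4,suppress=True)
s=sense();c=get_calibration("wrist");f=grab_frame("wrist");print(s['eef_pos'])
pickle.dump((c,f,s),open("w6.pkl","wb"))
ax=np.array([np.cos(np.radians(62.5)),np.sin(np.radians(62.5)),0])
m=np.array([.477,.326,.139]);im=f.copy()
for t in(-.05,-.022,.022,.031,.05):
    p=proj(c,m+ax*t);print(t,p);cv2.circle(im,tuple(int(round(v)) for v in p),3,(255,0,0),-1)
T=np.array(s['eef_pos']);p=proj(c,T*[1,1,0]+[0,0,.139]);cv2.drawMarker(im,tuple(int(round(v)) for v in p),(0,255,0))
cv2.imwrite("pics/w6.png",im[:,:,::-1])
E
```

```text
[0.4933 0.3502 0.1986]
-0.05 [321.6258 366.6941]
-0.022 [321.5465 334.3539]
0.022 [321.4085 278.0273]
0.031 [321.378  265.5744]
0.05 [321.3107 238.1285]
```

View pics/w6.png

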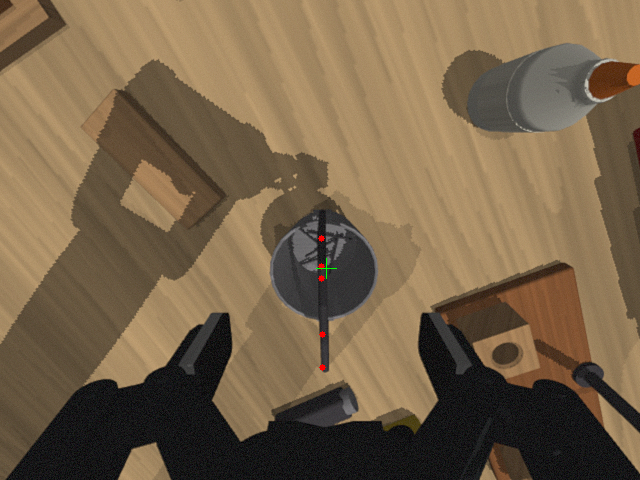

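The red handle marks lie on the rod from (323,238) to (324,367), so the handle is centred between the fingers and the grasp can go ahead.

Request:
send_rows(series=[[0, 0, 0, 0, 0, -0.025, 0], [0, 0, 0, 0, 0, -0.055, 0], [0, 0, 0, 0, 0, -0.073, 0], [0, 0, 0, 0, 0, -0.081, 0], [0, 0, 0, 0, 0, -0.081, 0], [0, 0, 0, 0, 0, -0.081, 0.4], [0, 0, 0, 0, 0, -0.081, 0.7], [0, 0, 0, 0, 0, -0.081, 1]])

```text
time_s: 10.63
eef_pos: [0.4952, 0.3518, 0.1215]
ee_rot: [[0.462, 0.887, 0.004], [0.887, -0.462, 0.002], [0.004, 0.002, -1.0]]
ft_force: [-0.3, 0.0, 0.8]
gripper_width: 0.604
grip_force: 0.0
```

Request:
send_rows(series=[[0, 0, 0, 0, 0, 0, 1], [0, 0, 0, 0, 0, 0, 1], [0, 0, 0, 0, 0, 0, 1], [0, 0, 0, 0, 0, 0, 1]])

```text
time_s: 10.97
eef_pos: [0.4939, 0.3514, 0.1192]
ee_rot: [[0.462, 0.887, 0.0], [0.887, -0.462, 0.001], [0.001, 0.0, -1.0]]
ft_force: [-0.0, 1.7, 1.3]
gripper_width: 0.046
grip_force: 58.6
```

Request:
send_rows(series=[[0, 0, 0, 0, 0, 0.003, 1], [0, 0, 0, 0, 0, 0.008, 1], [0, 0, 0, 0, 0, 0.015, 1], [0, 0, 0, 0, 0, 0.023, 1], [0, 0, 0, 0, 0, 0.03, 1], [0, 0, 0, 0, 0, 0.035, 1], [0, 0, 0, 0, 0, 0.035, 1], [0, 0, 0, 0, 0, 0.035, 1]])

```text
time_s: 11.63
eef_pos: [0.494, 0.3513, 0.1545]
ee_rot: [[0.462, 0.887, 0.001], [0.887, -0.462, 0.001], [0.001, 0.001, -1.0]]
ft_force: [-0.3, -0.1, -1.3]
gripper_width: 0.046
grip_force: 58.5
```

```bash
cat > look.py <<'E'
from h import *
np.set_printoptions(precision=4,suppress=True)
import sys
s=sense();print(s['eef_pos'],s['gripper_width'],s['ft_force'],s['torque'])
for n in ("scene","side","wrist"): pickle.dump((get_calibration(n),grab_frame(n),s),open(n+sys.argv[1]+".pkl","wb"))
# handle dark pixels in wrist view: row-wise centre near x=322
c,f=pickle.load(open("wrist%s.pkl"%sys.argv[1],"rb"))[:2];g=f.max(2)
print([(y,[int(x) for x in (np.where(g[y,290:360]<60)[0]+290)[[0,-1]]] if (g[y,290:360]<60).any() else None) for y in range(180,400,15)])
E
python3 look.py 7
```

```text
[0.494  0.3513 0.1545] 0.04618608563465384 [-0.339  -0.0832 -1.2768] [ 0.0519 -0.0073  0.0363]
[(180, None), (195, None), (210, None), (225, None), (240, [299, 348]), (255, [290, 359]), (270, [311, 359]), (285, [306, 359]), (300, [308, 359]), (315, [290, 359]), (330, [290, 359]), (345, [290, 359]), (360, [290, 359]), (375, [290, 359]), (390, [290, 359])]
```

```bash
python3 - <<'E'
from h import *
for n,(x0,x1,y0,y1) in (("scene",(330,400,150,245)),("side",(190,260,150,260))):
    for k in("5","7"):
        c,f=pickle.load(open(n+k+".pkl","rb"))[:2];h=cv2.cvtColor(f[y0:y1,x0:x1],cv2.COLOR_RGB2HSV)
        m=((h[...,1]<70)&(h[...,2]>50)).astype(np.uint8);m=cv2.morphologyEx(m,cv2.MORPH_OPEN,np.ones((3,3)))
        N,l,st,ce=cv2.connectedComponentsWithStats(m);i=1+st[1:,4].argmax();print(n,k,st[i]+[x0,y0,0,0,0],ce[i]+[x0,y0])
E
```

```text
scene 5 [ 351  189   33   41 1092] [366.32509158 208.37545788]
scene 7 [ 351  179   35   43 1154] [367.62998267 199.12651646]
side 5 [211 199  35  41 823] [231.42527339 215.55528554]
side 7 [209 188  36  43 791] [230.17825537 206.81289507]
```

Request:
send_rows(series=[[0, 0, 0, 0, 0, 0.015, 1], [0, 0, 0.04, 0, 0, 0.035, 1], [0, 0, 0.1, 0, -0.01, 0.06, 1], [0, 0, 0.16, 0, -0.03, 0.08, 1], [0, 0, 0.22, 0, -0.055, 0.095, 1], [0, 0, 0.28, 0, -0.08, 0.105, 1], [0, 0, 0.34, 0, -0.105, 0.107, 1], [0, 0, 0.4, 0, -0.13, 0.107, 1]])

```text
time_s: 12.45
eef_pos: [0.494, 0.2202, 0.2618]
ee_rot: [[0.077, 0.997, 0.002], [0.997, -0.077, 0.0], [0.001, 0.002, -1.0]]
ft_force: [1.0, 0.1, -1.0]
gripper_width: 0.047
grip_force: 58.6
```

Request:
send_rows(series=[[0, 0, 0, 0, -0.025, 0, 1], [0, 0, 0, 0.003, -0.05, 0, 1], [0, 0, 0, 0.006, -0.075, 0, 1], [0, 0, 0, 0.01, -0.1, 0, 1], [0, 0, 0, 0.014, -0.12, 0, 1], [0, 0, 0, 0.016, -0.135, 0, 1], [0, 0, 0, 0.016, -0.14, 0, 1], [0, 0, 0, 0.016, -0.14, 0, 1]])

```text
time_s: 13.12
eef_pos: [0.5095, 0.0803, 0.2603]
ee_rot: [[0.082, 0.997, -0.001], [0.997, -0.082, 0.0], [0.0, -0.001, -1.0]]
ft_force: [0.2, 1.0, -1.7]
gripper_width: 0.048
grip_force: 58.6
```

Request:
send_rows(series=[[0, 0, 0, 0, 0, 0, 1], [0, 0, 0, 0, 0, 0, 1], [0, 0, 0, 0, 0, 0, 1], [0, 0, 0, 0, 0, 0, 1]])

```text
time_s: 13.45
eef_pos: [0.5096, 0.0819, 0.2607]
ee_rot: [[0.079, 0.997, -0.0], [0.997, -0.079, 0.0], [0.0, -0.0, -1.0]]
ft_force: [-0.1, 0.9, -1.4]
gripper_width: 0.045
grip_force: 58.6
```

```bash
python3 look.py 8; python3 - <<'E'
from h import *
np.set_printoptions(precision=4,suppress=True)
s=sense();T=np.array(s['eef_pos']);Rt=np.array(s['ee_rot']);print(Rt[:,0])
ex=np.array([Rt[0,0],Rt[1,0],0]);ex/=np.linalg.norm(ex)
g=T+[0,0,.019]
cen=[]
for n in("scene","side"):
    c,f=pickle.load(open(n+"8.pkl","rb"))[:2]
    P=g-ex*.031+[0,0,-.14+.04];u=proj(c,P);x,y=u.astype(int)
    h=cv2.cvtColor(f[y-50:y+50,x-45:x+45],cv2.COLOR_RGB2HSV);m=((h[...,1]<70)&(h[...,2]>50)).astype(np.uint8);m=cv2.morphologyEx(m,cv2.MORPH_OPEN,np.ones((3,3)))
    N,l,st,ce=cv2.connectedComponentsWithStats(m);i=1+st[1:,4].argmax();print(n,"pred centre",u,st[i]+[x-45,y-50,0,0,0],ce[i]+[x-45,y-50])
    cen.append((c,ce[i]+[x-45,y-50]))
X=tri(cen);print("pail body centre",X,"rel pred",X[0]-P)
E
```

```text
[0.5096 0.0819 0.2607] 0.04471575390326812 [-0.1042  0.8976 -1.3931] [ 0.0034 -0.0174  0.0195]
[(180, None), (195, None), (210, None), (225, [354, 354]), (240, [300, 346]), (255, [290, 355]), (270, [295, 359]), (285, [305, 336]), (300, [304, 359]), (315, [290, 359]), (330, [290, 359]), (345, [290, 359]), (360, [290, 359]), (375, [290, 359]), (390, [290, 359])]
[0.0792 0.9969 0.    ]
scene pred centre [317.0949 233.6761] [ 274  204   88   53 2081] [314.5214 230.0923]
side pred centre [307.4408 222.3249] [ 287  195   37   50 1272] [306.3381 218.239 ]
pail body centre (array([0.5034, 0.0481, 0.1939]), [np.float64(2.5), np.float64(2.5)]) rel pred [-0.0038 -0.0026  0.0141]
```

```bash
python3 - <<'E'
from h import *
s,d=get_calibration("scene"),get_calibration("side")
print(tri([(s,(366.3,208.4)),(d,(231.4,215.6))]),tri([(s,(367.6,199.1)),(d,(230.2,206.8))]))
# bbox: bottom row & rim in start vs now (pail bottom edge, scene/side), kink in scene: dark pixels just around prediction
T=np.array(sense()['eef_pos']);
for off in(.028,.031,.034):
    k=T+[-.08*off,-.997*off,.019+.012];print(off,proj(s,k),proj(d,k))
c,f=pickle.load(open("scene8.pkl","rb"))[:2];g=f.max(2)
for y in range(165,215,3): print(y,''.join('#' if v<60 else '+' if v<100 else '.' for v in g[y,285:360]))
E
```

```text
(array([0.48063353, 0.31631749, 0.057521  ]), [np.float64(2.0), np.float64(2.0)]) (array([0.4814393 , 0.31644411, 0.09015316]), [np.float64(0.7), np.float64(0.7)])
0.028 [317.94024495 195.14687173] [305.16555971 183.49304184]
0.031 [317.00736786 195.82991753] [306.08980756 184.11553793]
0.034 [316.07164416 196.5150476 ] [307.0169325  184.73997178]
165 ....................###################################++##................
168 .....................+#####+.###########################+++................
171 .......................####...+#########################++++...............
174 ........................+###++######################....##++++..+++........
177 ..........................#########################....++####+++++#+.......
180 ............................+.+###################.....########+...........
183 ................................+##################+########...............
186 ..................................######################...................
189 ..................................+++###############.......................
192 ..................................+++##+++######+..........................
195 ..............................+++.++###+.+######...........................
198 ............................+.......+##+.+#####+...........................
201 ..........................+..............++..+#............................
204 .......................++++..................++............................
207 ...................++++......................++............................
210 ...............+++++++.............++++++++++++............................
213 ..............+##++................+++++++++++++...........................
```

Request:
send_rows(series=[[0, 0, 0, 0.008, -0.0005, 0, 1], [0, 0, 0, 0.02, -0.001, 0, 1], [0, 0, 0, 0.033, -0.002, 0, 1], [0, 0, 0, 0.046, -0.003, 0, 1], [0, 0, 0, 0.059, -0.004, 0, 1], [0, 0, 0, 0.072, -0.005, 0, 1], [0, 0, 0, 0.082, -0.005, 0, 1], [0, 0, 0, 0.087, -0.005, 0, 1]])

```text
time_s: 14.27
eef_pos: [0.598, 0.076, 0.2604]
ee_rot: [[0.08, 0.997, -0.0], [0.997, -0.08, 0.0], [0.0, -0.0, -1.0]]
ft_force: [-0.3, -0.1, -1.4]
gripper_width: 0.044
grip_force: 58.6
```

Request:
send_rows(series=[[0, 0, 0, 0, 0, -0.005, 1], [0, 0, 0, 0, 0, -0.01, 1], [0, 0, 0, 0, 0, -0.015, 1], [0, 0, 0, 0, 0, -0.02, 1], [0, 0, 0, 0, 0, -0.024, 1], [0, 0, 0, 0, 0, -0.028, 1], [0, 0, 0, 0, 0, -0.031, 1], [0, 0, 0, 0, 0, -0.031, 1]])

```text
time_s: 14.93
eef_pos: [0.5962, 0.0762, 0.2287]
ee_rot: [[0.08, 0.997, -0.001], [0.997, -0.08, 0.0], [-0.0, -0.001, -1.0]]
ft_force: [-0.3, -0.4, -0.8]
gripper_width: 0.045
grip_force: 58.6
```

Request:
send_rows(series=[[0, 0, 0, 0, 0, -0.002, 1], [0, 0, 0, 0, 0, -0.004, 1], [0, 0, 0, 0, 0, -0.005, 1], [0, 0, 0, 0, 0, -0.006, 1], [0, 0, 0, 0, 0, -0.006, 1]])

```text
time_s: 15.35
eef_pos: [0.5966, 0.0762, 0.2235]
ee_rot: [[0.08, 0.997, -0.0], [0.997, -0.08, 0.0], [-0.0, -0.0, -1.0]]
ft_force: [-0.5, 0.3, -1.6]
gripper_width: 0.044
grip_force: 58.6
```

Request:
send_rows(series=[[0, 0, 0, 0, 0, -0.001, 1], [0, 0, 0, 0, 0, -0.002, 1], [0, 0, 0, 0, 0, -0.002, 1]])

```text
time_s: 15.6
eef_pos: [0.5966, 0.0761, 0.2215]
ee_rot: [[0.08, 0.997, -0.0], [0.997, -0.08, 0.0], [0.0, -0.0, -1.0]]
ft_force: [0.2, -0.3, -1.1]
gripper_width: 0.046
grip_force: 58.6
```

Request:
send_rows(series=[[0, 0, 0, 0, 0, -0.001, 1], [0, 0, 0, 0, 0, -0.002, 1], [0, 0, 0, 0, 0, -0.003, 1], [0, 0, 0, 0, 0, -0.003, 1]])

```text
time_s: 15.93
eef_pos: [0.5969, 0.0761, 0.2193]
ee_rot: [[0.08, 0.997, 0.001], [0.997, -0.08, -0.0], [-0.0, 0.001, -1.0]]
ft_force: [-0.9, 0.6, 1.6]
gripper_width: 0.046
grip_force: 58.8
```

Request:
send_rows(series=[[0, 0, 0, 0, 0, -0.001, 1], [0, 0, 0, 0, 0, -0.002, 1], [0, 0, 0, 0, 0, -0.003, 1], [0, 0, 0, 0, 0, -0.003, 1]])

```text
time_s: 16.27
eef_pos: [0.5973, 0.0759, 0.2183]
ee_rot: [[0.08, 0.997, 0.002], [0.997, -0.08, -0.001], [-0.001, 0.002, -1.0]]
ft_force: [-4.3, 0.0, 8.9]
gripper_width: 0.046
grip_force: 59.6
```

Request:
send_rows(series=[[0, 0, 0, -0.001, 0, 0.002, 1], [0, 0, 0, -0.002, 0, 0.003, 1], [0, 0, 0, -0.002, 0, 0.003, 1], [0, 0, 0, -0.002, 0, 0.003, 0.9], [0, 0, 0, -0.002, 0, 0.003, 0.8], [0, 0, 0, -0.002, 0, 0.003, 0.7], [0, 0, 0, -0.002, 0, 0.003, 0.7]])

```text
time_s: 16.85
eef_pos: [0.5944, 0.0762, 0.218]
ee_rot: [[0.08, 0.997, -0.001], [0.997, -0.08, 0.0], [-0.0, -0.001, -1.0]]
ft_force: [-0.6, -0.1, -0.2]
gripper_width: 0.304
grip_force: 0.0
```

Request:
send_rows(series=[[0, 0, 0, 0, 0, 0, 0.5], [0, 0, 0, 0, 0, 0, 0.4], [0, 0, 0, 0, 0, 0, 0.4], [0, 0, 0, 0, 0, 0, 0.4], [0, 0, 0, 0, 0, 0, 0.4], [0, 0, 0, 0, 0, 0, 0.4]])

```text
time_s: 17.35
eef_pos: [0.5947, 0.0762, 0.2188]
ee_rot: [[0.08, 0.997, 0.0], [0.997, -0.08, 0.0], [0.0, 0.0, -1.0]]
ft_force: [0.6, 0.3, -0.7]
gripper_width: 0.601
grip_force: 0.0
```

```bash
python3 look.py 9 | head -1; python3 - <<'E'
from h import *
for n,P in(("scene",(.595,.046,.14)),("side",(.595,.046,.14))):
    c,f=pickle.load(open(n+"9.pkl","rb"))[:2];u=proj(c,P);x,y=u.astype(int)
    h=cv2.cvtColor(f[y-30:y+45,x-32:x+32],cv2.COLOR_RGB2HSV);m=((h[...,1]<70)&(h[...,2]>50)).astype(np.uint8);m=cv2.morphologyEx(m,cv2.MORPH_OPEN,np.ones((3,3)))
    N,l,st,ce=cv2.connectedComponentsWithStats(m);i=1+st[1:,4].argmax();print(n,u,st[i]+[x-32,y-30,0,0,0],ce[i]+[x-32,y-30])
E
```

```text
[0.5947 0.0762 0.2188] 0.6011025036003594 [ 0.6262  0.2815 -0.6662] [-0.0023  0.0416  0.0357]
scene [347.03885743 263.6462496 ] [ 325  236   42   51 1693] [345.41051388 259.89072652]
side [333.68142088 217.15967069] [ 314  193   35   46 1084] [332.47324723 212.63099631]
```

Request:
send_rows(series=[[0, 0, 0, 0, 0, 0.01, 0.4], [0, 0, 0, 0, 0, 0.025, 0.4], [0, 0, 0, 0, 0, 0.045, 0.4], [0, 0, 0, 0, 0, 0.07, 0.4], [0, 0, 0, 0, 0, 0.1, 0.4], [0, 0, 0, -0.02, 0.02, 0.13, 0.4], [0, 0, 0, -0.05, 0.05, 0.15, 0.4], [0, 0, 0, -0.08, 0.08, 0.15, 0.4]])

```text
time_s: 18.17
eef_pos: [0.5197, 0.1524, 0.375]
ee_rot: [[0.082, 0.997, 0.009], [0.997, -0.082, 0.001], [0.002, 0.009, -1.0]]
ft_force: [0.4, 1.3, 1.0]
gripper_width: 0.601
grip_force: 0.0
```

Request:
send_rows(series=[[0, 0, 0, -0.03, 0.03, 0, 0.4], [0, 0, 0, -0.05, 0.06, 0, 0.4], [0, 0, 0, -0.05, 0.07, 0, 0.4], [0, 0, 0, -0.05, 0.07, 0, 0.4], [0, 0, 0, -0.05, 0.07, 0, 0.4], [0, 0, 0, -0.05, 0.07, 0, 0.4], [0, 0, 0, -0.05, 0.07, 0, 0.4], [0, 0, 0, -0.05, 0.07, 0, 0.4]])

```text
time_s: 18.83
eef_pos: [0.4694, 0.2211, 0.3682]
ee_rot: [[0.082, 0.997, -0.001], [0.997, -0.082, -0.0], [-0.0, -0.001, -1.0]]
ft_force: [0.7, -0.1, -0.3]
gripper_width: 0.596
grip_force: 0.0
```

Request:
send_rows(series=[[0, 0, 0, 0, 0, 0, 0.4], [0, 0, 0, 0, 0, 0, 0.4], [0, 0, 0, 0, 0, 0, 0.4], [0, 0, 0, 0, 0, 0, 0.4], [0, 0, 0, 0, 0, 0, 0.4], [0, 0, 0, 0, 0, 0, 0.4], [0, 0, 0, 0, 0, 0, 0.4], [0, 0, 0, 0, 0, 0, 0.4]])

```text
time_s: 19.5
eef_pos: [0.4686, 0.2222, 0.3685]
ee_rot: [[0.08, 0.997, 0.0], [0.997, -0.08, -0.0], [-0.0, 0.0, -1.0]]
ft_force: [-0.5, -0.2, -1.0]
gripper_width: 0.601
grip_force: 0.0
```

```bash
python3 look.py a | head -1; python3 look.py b | head -1;python3 - <<'E'
from h import *
cc=[]
for k in"ab":
  for n,P in(("scene",(.595,.046,.14)),("side",(.595,.046,.14))):
    c,f=pickle.load(open(n+k+".pkl","rb"))[:2];u=proj(c,P);x,y=u.astype(int)
    h=cv2.cvtColor(f[y-30:y+45,x-32:x+32],cv2.COLOR_RGB2HSV);m=((h[...,1]<70)&(h[...,2]>50)).astype(np.uint8);m=cv2.morphologyEx(m,cv2.MORPH_OPEN,np.ones((3,3)))
    N,l,st,ce=cv2.connectedComponentsWithStats(m);i=1+st[1:,4].argmax();print(n,st[i]+[x-32,y-30,0,0,0],ce[i]+[x-32,y-30]);cc.append((c,ce[i]+[x-32,y-30]))
print(tri(cc[:2]),tri(cc[2:]))
# punch head still in place: difference frame 5 vs b
for n in("scene","side"):
    c,f=pickle.load(open(n+"b.pkl","rb"))[:2];f5=pickle.load(open(n+"5.pkl","rb"))[1];u=proj(c,(.580,-.0585,.135)).astype(int)
    print(n,u,np.abs(f[u[1]-8:u[1]+9,u[0]-6:u[0]+7].astype(int)-f5[u[1]-8:u[1]+9,u[0]-6:u[0]+7]).mean())
E
```

```text
[0.4686 0.2222 0.3685] 0.6008989130353817 [-0.507  -0.1701 -0.9638] [-0.0306 -0.012   0.0124]
[0.4686 0.2223 0.3685] 0.6004453983973495 [ 0.983   0.331  -0.0979] [ 0.0083  0.0095 -0.0252]
scene [ 325  233   54   54 1762] [347.17593644 258.43416572]
side [314 193  35  33 816] [331.41666667 207.0245098 ]
scene [ 325  233   54   54 1760] [347.17443182 258.43125   ]
side [314 193  35  31 800] [331.3    206.7775]
(array([0.59579269, 0.04937845, 0.16339108]), [np.float64(6.6), np.float64(6.6)]) (array([0.59584073, 0.04955238, 0.16370411]), [np.float64(7.0), np.float64(7.0)])
scene [313 290] 2.455505279034691
side [362 241] 1.6530920060331824
```

```bash
python3 -c "
from workcell import *
print(job_done())"
```

```text
the job is handed in; nothing more can be done
None
```

I handed the job in with the punch standing in the narrow bore and the pail hanging still on the hook, both let go; my last camera check (about 19.5 s) showed both in place, but the hand-in returned no verdict.

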